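Throw the test jig's toggle clamp with its extension bar and latch it

ROBOT

A 7-joint arm with a two-finger parallel gripper is mounted at the origin on a cart in front of the work surface, level with it; the furniture and walls round the work are solid. World frame = base frame: x ahead of the robot, y to its left, z up, the work surface at z = 0. Lengths are in m, angles in degrees, forces in N, time in s.
With the tool pointing down it reaches from about 0.425 to 1.025 m from the base axis. Payload 3.6 kg.
Tool frame: the origin (TCP) lies midway between the tips of the shut fingers; the grasp point (between the pads) lies 19 mm behind it (r.tcp_to_grasp is the distance from the TCP to the grasp point, in m); z points along the fingers, y is the line along which they close (so a half turn about z gives the same grasp; the last joint's range is limited). The gripper opens to 85 mm and grips with 20 to 120 N. Pads are 22 mm wide; open, the fingers measure 114 mm over their backs; the gripper's body (76 mm by 85 mm) begins 54 mm behind the grasp point. The pads swing forward as they close: fully open they stand 13 mm farther back than shut.
Start: joints at [71.935, 33.873, 2.773, 92.16, -1.908, 54.013, -1.931], TCP at [0.159, -0.707, 0.231] pointing down, gripper open.
Joint ranges: [-153.93, 153.93], [-27.13, 128.08], [-72.61, 78.16], [10.71, 143.7], [-87.88, 267.88], [4.46, 118.87], [-176.78, 176.78]. Speed limits (degrees/s): [147.25, 147.25, 180, 180, 180, 180, 180].

INTERFACE

Orientations are given as a 3x3 rotation matrix whose columns are the frame's x, y, z axes.
In Python, from station import r, cams gives the robot as it stands.
- The arm moves only by the tool drive_tool, never from a script. Its argument "steps" is a list of rows, each a list of 3 entries, a list of its own where there are three numbers: the shift along the world's x, y, z normalised to -1 to 1, where 1 is 0.025 m, then the turn, a rotation vector about the world's x, y, z normalised to -1 to 1, where 1 is 0.1 rad, then the gripper's target within -1 to 1 (fully open at 1, half-way at 0, shut at -1). A call has 1 to 20 rows; each row shifts and turns the commanded pose from where the row before left it; what a row does not reach is not made up. A row lasts 1/8 s, in which the tool goes at most 62.5 mm and 10.7 degrees, less where a joint would pass 70% of its speed; a pose out of reach is approached as far as the arm can. A call with a number of a shift or a turn outside -1 to 1 is refused whole. A call with a gripper value outside its range is refused whole. The fingers move at their own pace and stop on an object; "newtons" is the grip in N (left out, the last holds). Time passes only in rows, so rows that do not move let the fingers close. It gives the time, the measured TCP pose, the force, the opening and the grip force at its end, in the units of the state.
- r.sense(): the state, without advancing time (a new reading comes with each control period).
- cams.capture(name): name is "scene" or "top" or "wrist"; returns the picture (480x640x3 uint8, red, green, blue); there is no depth.
- cams.get_calibration(name): a dict with "fx", "fy", "cx", "cy" (pixels), "pose" (4x4, takes a point from camera to world coordinates). Camera axes: x right, y down, z forward; pixel columns grow to the right and rows downward; lengths in m; the calibration is good to about 2 mm. The wrist camera is an equidistant fisheye: a pixel r from the principal point sees the ray r / f radians off the axis. A picture is of the moment at which its call begins: read the wrist's pose just before it. get_calibration takes no time and is no camera call; for the wrist camera it gives the pose at the moment of the call.
- r.close_job(): hands the job in; it is judged then, once.
The state is a dict: "t": time; "joint_positions": joint angles; "joint_vel": joint speeds; "tau": joint torques, N m; "tool_pos": TCP position; "eef_rot": TCP orientation; "contact_force": force on the tool from outside, world axes, zero at the start; "moment": the same for the moment, N m; "gripper_width": finger opening in m; "grip_force": force on a finger pad.
Only numpy, scipy, OpenCV 4.12 (cv2) and the standard library are available. Lean on these libraries where they do the work, as an engineer would, in place of code of your own. Each camera call takes 0.05 s, during which the arm holds its last target. There are 200 camera calls.

TASK

Close the circuit-board test jig: slip the loose square extension bar well over the short stub of the jig's raised clamp lever and, with the bar on it, swing the lever down past the dead point until the clamp stays shut on its own. Then take the bar off, turn the catch on the post beside the lever squarely across the stub so that it cannot spring up, and leave the bar lying flat on the bench, clear of the jig. Do not push the lever with the hand itself, and do not disturb the things standing around.

Things in the scene. Friction and masses are not known exactly. Their poses are not given: they have to be found in the camera images.
- jig: board test jig fixed to the bench: aluminium base plate 100 mm (x) by 235 mm (y), 12 mm high. Origin on the bench under the lever's pivot, z up; the lever points to its -y side, the circuit board lies on its +y side. Highest parts about 0.145 m. Two steel cheeks (37 mm wide over their feet, y -15 to 43 mm, 0.127 m high) carry lever and pressing arm.
- lever (a joint): over-center clamp lever, turning about the jig's x axis. 0 = raised, the stub pointing to -y and 43 deg (0.75 rad) up; 0.75 = fully down, the stub level along -y. Springs resist with up to about 1.7 N m (most at about 0.3); let go before the dead point at 0.62 it springs back up; past it, it snaps down to 0.75 and stays.
- lever_hinge (a point): point on the lever's pivot axis, 68 mm above the bench, midway across the lever. Its axes are the lever's: x along the pivot (the jig's x), -y along the stub to its free end.
- lever_tip (a point): free end of the lever's stub, 96 mm from the pivot. The stub is a plain round steel rod 12 mm thick, its last 10 mm tapering to 6 mm, 60 mm long from a 21 mm collar (36 mm from the pivot) to the end. Same axes as the lever.
- catch (a joint): turnbutton catch turning about a vertical post. 0 = its wing points along the jig's -y (beside the lever, clear of it), 1.57 = wing square across above the lowered stub, toward the jig's +x, where it stops. Counter-clockwise from above grows; stiff, stays where left; turning it takes about 0.04 N m. Starts between -0.3 and 0.
- catch_grip (a point): middle of the catch's upright thumb fin: 36 mm long, 10 mm thick, 24 mm high, 4 mm from the turning axis toward the wing; this point is 96 mm above the bench, the fin's top at 106 mm. Fin and wing point along this point's -y. The wing is a flat steel strip 16 mm wide, 6 mm thick, underside 76 mm above the bench, reaching 43 mm from the axis. The axis stands at jig x -32 mm, y -70 mm.
- bar_center (a point): centre of the loose extension bar (half-way along and up): square steel tube 22 x 22 mm, 180 mm long, 0.18 kg, black rubber sleeve on one half. x runs along the bar, +x to its open end. It lies flat on the bench, this point 11 mm above it.
- bar_mouth (a point): centre of the bar's open end, 90 mm from its centre, same axes as bar_center: +x points out of the opening. The square socket is 17 mm wide inside (walls 2.5 mm) and 80 mm deep, so the stub (12 mm) goes in with room until the bar meets the collar.
- usb_tester: small flat tester with a plug at one end, 30 x 77 x 12 mm, lying flat; stands or lies loose on the bench and must stay where it is. Origin under its centre.
- solder_spool: reel of solder wire, 51 mm across, 38 mm high; stands or lies loose on the bench and must stay where it is. Origin under its centre.
- tape_silver: roll of tape lying flat, 82 mm across, 12 mm high; stands or lies loose on the bench and must stay where it is. Origin under its centre.
- dispenser: white bottle with a steel cap, 68 mm across, 94 mm high; stands or lies loose on the bench and must stay where it is. Origin under its centre.
- red_meter: pocket meter lying face up, 128 x 66 x 38 mm; stands or lies loose on the bench and must stay where it is. Origin under its centre.

How it is judged:
By the outcome, as a careful person would: the job done as asked, in the order asked, and still so for the second after the job is handed in, with the robot touching nothing.
It also fails if it takes over 61 s, if anything falls off the work surface, if the arm or the gripper's body presses on something with over 40 N, if the wrist force passes 120 N, or if a joint passes its speed limit or range.

## Working session

There is one attempt and no reset: what is moved stays moved. The work goes in short steps, Python scripts to look and compute and a tool call to move; the robot and the scene stay as the last step left them, time stands still between calls to the robot, and variables do not carry over. Pictures are saved under pics/ and viewed, at most 10 in all, crops included, and the job is handed in when it is done.

Besides the shell and the picture viewer there is one more tool, called after "Emit:" in YAML: its name, and indented under it one key for each argument. drive_tool: Moves the arm, as the interface text tells. Its arguments: {"type":"object","properties":{"steps":{"type":"array","items":{"type":"array"}},"newtons":{"type":"number"}},"required":["steps"]}

```bash
mkdir -p pics; python3 - <<'E'
from station import r,cams
import cv2
s=r.sense();print({k:s[k] for k in("t","tool_pos","gripper_width","contact_force")})
for n in("scene","top"):
    cv2.imwrite(f"pics/{n}0.png",cams.capture(n)[:,:,::-1]);c=cams.get_calibration(n);print(n,c["fx"],c["cx"],c["cy"]);print(c["pose"].round(3) if hasattr(c["pose"],"round") else c["pose"])
E
```

```text
{'t': 0.0, 'tool_pos': array([ 0.15931618, -0.70639378,  0.23011266]), 'gripper_width': 0.08571171175763015, 'contact_force': array([0.17297538, 0.07051313, 0.51858787])}
scene 582.4309396448169 318.97886581722156 229.26216779407065
[[ 0.894 -0.155  0.421 -0.06 ]
 [-0.448 -0.347  0.824 -1.351]
 [ 0.019 -0.925 -0.38   0.633]
 [ 0.     0.     0.     1.   ]]
top 454.487019927533 315.4829020239788 238.555275643087
[[-0.137 -0.966  0.22   0.313]
 [-0.991  0.135 -0.024 -0.227]
 [-0.007 -0.221 -0.975  1.03 ]
 [ 0.     0.     0.     1.   ]]
```

View pics/scene0.png

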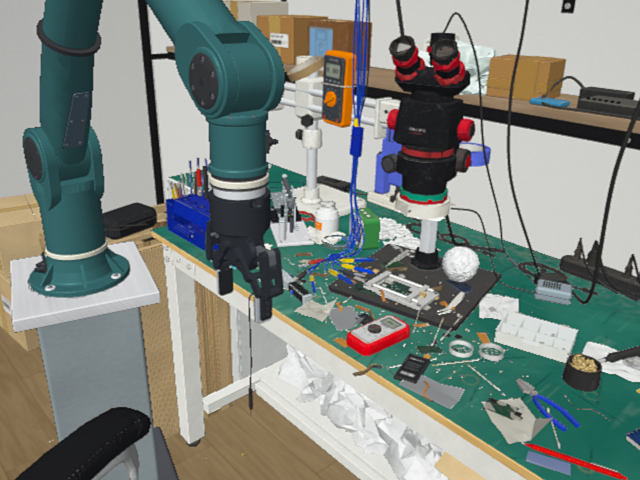

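View pics/top0.png

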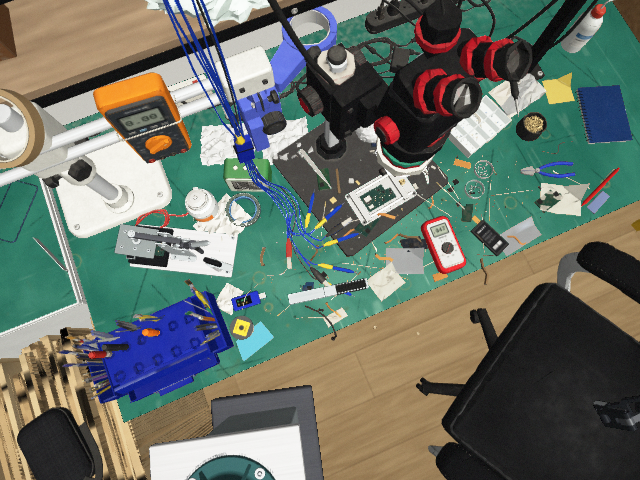

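Top view: the jig is at pixels (115–237, 225–277), with its lever pointing right. The bar runs from (289,298), the bare end, to (367,284), the sleeved end. The red meter is at (445,245), the tape at about (242,210), and the USB tester at (248,299). I'll enlarge this area.

```bash
cat > h.py <<'E'
import numpy as np,cv2
from station import r,cams
def ray(c,u,v):
    R=np.array(c["pose"]);d=R[:3,:3]@np.array([(u-c["cx"])/c["fx"],(v-c["cy"])/c["fy"],1]);return R[:3,3],d/np.linalg.norm(d)
def wray(c,u,v):
    R=np.array(c["pose"]);x,y=(u-c["cx"])/c["fx"],(v-c["cy"])/c["fy"];t=np.hypot(x,y);k=np.sinc(t/np.pi)
    return R[:3,3],R[:3,:3]@np.array([x*k,y*k,np.cos(t)])
def atz(o,d,z): return o+d*(z-o[2])/d[2]
def tri(rays):
    A=0;b=0
    for o,d in rays:
        P=np.eye(3)-np.outer(d,d);A=A+P;b=b+P@o
    p=np.linalg.solve(A,b);return p,[float(np.linalg.norm((np.eye(3)-np.outer(d,d))@(p-o))*1000) for o,d in rays]
def proj(c,p):
    R=np.array(c["pose"]);q=R[:3,:3].T@(np.array(p)-R[:3,3]);return c["cx"]+c["fx"]*q[0]/q[2],c["cy"]+c["fy"]*q[1]/q[2]
def wproj(c,p):
    R=np.array(c["pose"]);q=R[:3,:3].T@(np.array(p)-R[:3,3]);n=np.hypot(q[0],q[1]);t=np.arctan2(n,q[2]);return c["cx"]+c["fx"]*t*q[0]/n,c["cy"]+c["fy"]*t*q[1]/n
E
python3 - <<'E'
from h import *
im=cv2.imread("pics/top0.png")[190:320,105:375]
cv2.imwrite("pics/topc.png",cv2.resize(im,None,fx=2.96,fy=2.96,interpolation=cv2.INTER_CUBIC))
c=cams.get_calibration("top");C=cams.get_calibration("scene");print(c["fy"],C["fy"])
for u,v,z in[(289,298,.011),(367,284,.011),(237,250,.012),(117,250,.012),(222,245,.13),(248,299,.01),(445,245,.038),(242,210,.01),(200,205,.09)]:
    p=atz(*ray(c,u,v),z);print(u,v,p.round(3),np.round(proj(C,p)))
w=cams.get_calibration("wrist");print(w)
E
```

```text
454.487019927533 582.4309396448169
289 298 [ 0.417 -0.174  0.011] [272. 267.]
367 284 [ 0.424 -0.352  0.011] [306. 300.]
237 250 [ 0.541 -0.07   0.012] [301. 243.]
117 250 [0.58  0.202 0.012] [275. 208.]
222 245 [ 0.53  -0.059  0.13 ] [295. 200.]
248 299 [ 0.427 -0.083  0.01 ] [262. 253.]
445 245 [ 0.483 -0.534  0.038] [375. 323.]
242 210 [ 0.635 -0.091  0.01 ] [336. 241.]
200 205 [ 0.634 -0.013  0.09 ] [323. 204.]
{'fx': 371.64829954431775, 'fy': 371.64829954431775, 'cx': 327.33102692870966, 'cy': 237.85313867906805, 'pose': array([[ 2.20240956e-01, -9.39828438e-01, -2.61182748e-01,
         2.24390947e-01],
       [-9.75445061e-01, -2.12452840e-01, -5.80579387e-02,
        -6.92987294e-01],
       [-9.24514773e-04,  2.67556157e-01, -9.63541825e-01,
         3.73042924e-01],
       [ 0.00000000e+00,  0.00000000e+00,  0.00000000e+00,
         1.00000000e+00]])}
```

View pics/topc.png

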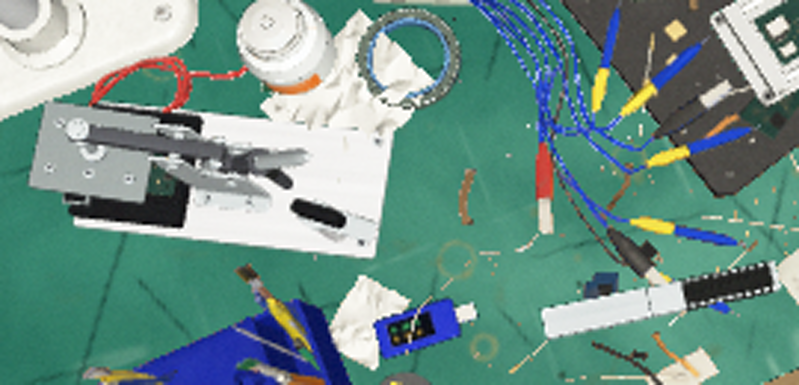

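Crop: the bare bar end is at (543,322), the sleeve end at (775,275), the catch fin at (318,212), and the lever runs from (200,155) to (305,165). The bare end faces the jig. I'll bring the wrist camera over.

Emit:
drive_tool:
  steps:
    - [[0.2, 0.4, 0.4], [0, 0, 0], 1]
    - [[0.5, 1, 0.4], [0, 0, 0], 1]
    - [[0.6, 1, 0.4], [0, 0, 0], 1]
    - [[0.6, 1, 0.4], [0, 0, 0], 1]
    - [[0.6, 1, 0.4], [0, 0, 0], 1]
    - [[0.6, 1, 0.4], [0, 0, 0], 1]
    - [[0.6, 1, 0.4], [0, 0, 0], 1]
    - [[0.6, 1, 0], [0, 0, 0], 1]
    - [[0.6, 1, 0], [0, 0, 0], 1]
    - [[0.6, 1, 0], [0, 0, 0], 1]
    - [[0.6, 1, 0], [0, 0, 0], 1]
    - [[0.6, 1, 0], [0, 0, 0], 1]
    - [[0.6, 1, 0], [0, 0, 0], 1]
    - [[0.6, 1, 0], [0, 0, 0], 1]
    - [[0.6, 1, 0], [0, 0, 0], 1]
    - [[0.6, 1, 0], [0, 0, 0], 1]
    - [[0.6, 1, 0], [0, 0, 0], 1]
    - [[0.6, 1, 0], [0, 0, 0], 1]
    - [[0.4, 1, 0], [0, 0, 0], 1]
    - [[0, 0, 0], [0, 0, 0], 1]

```text
t: 2.6
tool_pos: [0.4278, -0.2443, 0.3018]
eef_rot: [[0.974, 0.225, 0.001], [0.225, -0.974, 0.0], [0.001, -0.0, -1.0]]
contact_force: [0.4, 0.4, 0.4]
gripper_width: 0.0852
grip_force: 0.0
```

```bash
python3 - <<'E'
from h import *
import pickle
s=r.sense();print(s["t"],s["tool_pos"],s["eef_rot"].round(3),s["joint_positions"].round(1),s["contact_force"])
c=cams.get_calibration("wrist");im=cams.capture("wrist")[:,:,::-1];cv2.imwrite("pics/w1.png",im);pickle.dump(c,open("w1.pkl","wb"))
E
```

```text
2.6 [ 0.42780748 -0.24431762  0.30182794] [[ 0.974  0.225  0.001]
 [ 0.225 -0.974  0.   ]
 [ 0.001 -0.    -1.   ]] [ 30.5  12.3  -7.1 116.9   1.9  50.9 -54.7] [0.41780796 0.37170654 0.42712347]
```

View pics/w1.png

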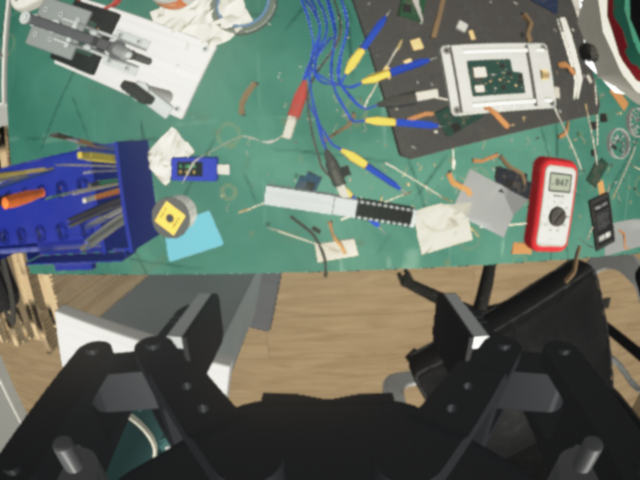

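Wrist view 1: bar corners near (265,187)–(413,220), spool at (172,213), USB tester at (195,168), red meter at (551,203). The jig is at top left, with the fin at (152,93). I'll turn the hand to align with the bar and take a second view.

Emit:
drive_tool:
  steps:
    - [[0.2, 0, -0.2], [0, 0, 1], 1]
    - [[0.2, 0, -0.2], [0, 0, 1], 1]
    - [[0.2, 0, -0.2], [0, 0, 1], 1]
    - [[0.2, 0, -0.2], [0, 0, 1], 1]
    - [[0.2, 0, -0.2], [0, 0, 1], 1]
    - [[0.2, 0, -0.2], [0, 0, 1], 1]
    - [[0.2, 0, -0.2], [0, 0, 1], 1]
    - [[0.2, 0, -0.2], [0, 0, 1], 1]
    - [[0, 0, 0], [0, 0, 1], 1]
    - [[0, 0, 0], [0, 0, 1], 1]
    - [[0, 0, 0], [0, 0, 1], 1]
    - [[0, 0, 0], [0, 0, 1], 1]
    - [[0, 0, 0], [0, 0, 1], 1]
    - [[0, 0, 0], [0, 0, 0.8], 1]
    - [[0, 0, 0], [0, 0, 0], 1]
    - [[0, 0, 0], [0, 0, 0], 1]

```text
t: 4.65
tool_pos: [0.4666, -0.248, 0.2614]
eef_rot: [[-0.029, 1.0, -0.0], [1.0, 0.029, -0.0], [-0.0, -0.0, -1.0]]
contact_force: [-0.6, -0.5, 0.0]
gripper_width: 0.0854
grip_force: 0.0
```

```bash
python3 - <<'E'
from h import *
import pickle
s=r.sense();print(s["t"],s["tool_pos"],s["eef_rot"].round(3),s["joint_positions"].round(1))
c=cams.get_calibration("wrist");im=cams.capture("wrist")[:,:,::-1];cv2.imwrite("pics/w2.png",im);pickle.dump(c,open("w2.pkl","wb"))
E
```

```text
4.65 [ 0.46657826 -0.24796933  0.26137105] [[-0.029  1.    -0.   ]
 [ 1.     0.029 -0.   ]
 [-0.    -0.    -1.   ]] [ 41.3  18.9 -23.1 115.    9.9  47.9  14.3]
```

View pics/w2.png

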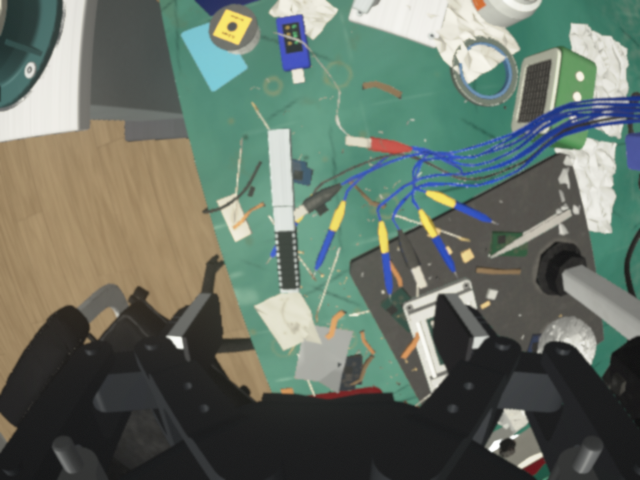

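Wrist view 2: the bar runs from the mouth end, about (279,130), to the sleeve end, about (289,290). I'll enlarge it in both views.

```bash
python3 - <<'E'
import cv2,numpy as np
a=cv2.imread("pics/w1.png")[170:235,255:425];b=cv2.rotate(cv2.imread("pics/w2.png")[120:300,255:320],cv2.ROTATE_90_COUNTERCLOCKWISE)[:,:]
A=cv2.resize(a,(680,260),interpolation=2);B=cv2.resize(b,(720,260),interpolation=2)
o=np.zeros((530,720,3),np.uint8);o[:260,:680]=A;o[270:]=B;cv2.imwrite("pics/bar.png",o)
E
```

```text
(no output)
```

View pics/bar.png

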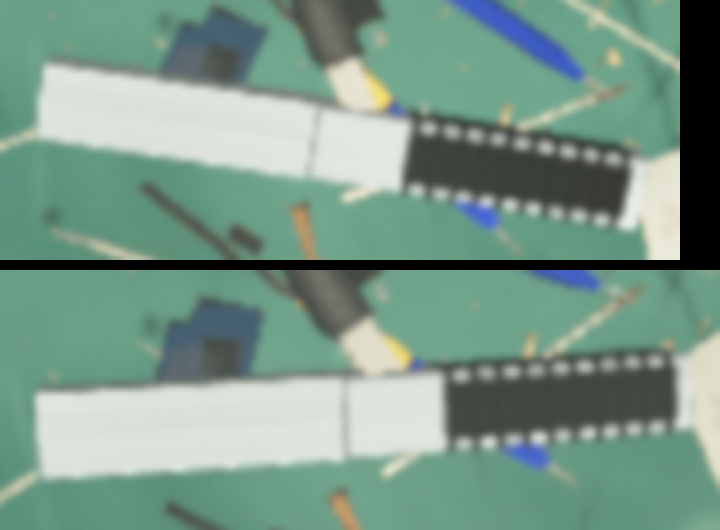

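Both crops show a ring line about 80 mm from the bare end, marking the bottom of the socket. That makes the bare end (jig side) the mouth. Triangulating.

```bash
python3 - <<'E'
from h import *
import pickle
c1,c2=pickle.load(open("w1.pkl","rb")),pickle.load(open("w2.pkl","rb"))
f1=lambda u,v:wray(c1,255+u/4,170+v/4)
f2=lambda x,y:wray(c2,255+64-(y-270)/4,120+x/4)
# top-face corners: crop1, crop2; far edge(+x world) upper in both
P={}
for n,a,b in[("m+",(44,62),(36,392)),("m-",(36,137),(42,478)),("s+",(645,158),(688,355)),("s-",(632,230),(692,430)),("r+",(317,107),(344,377)),("r-",(309,177),(347,458))]:
    p,e=tri([f1(*a),f2(*b)]);P[n]=p;q1=atz(*f1(*a),.022);q2=atz(*f2(*b),.022);print(n,p.round(4),np.round(e,1),q1.round(4),q2.round(4));P[n]=(q1+q2)/2
m=(P["m+"]+P["m-"])/2;s=(P["s+"]+P["s-"])/2;print(m,s,(m+s)/2,np.linalg.norm(m-s),np.degrees(np.arctan2(*(m-s)[[1,0]])))
E
```

```text
m+ [ 0.424  -0.1741  0.0231] [0.1 0.1] [ 0.4238 -0.174   0.022 ] [ 0.4238 -0.1741  0.022 ]
m- [ 0.4014 -0.1757  0.0206] [0. 0.] [ 0.4017 -0.1759  0.022 ] [ 0.4016 -0.1758  0.022 ]
s+ [ 0.4358 -0.3514  0.0228] [0.6 0.6] [ 0.4362 -0.3514  0.022 ] [ 0.4352 -0.352   0.022 ]
s- [ 0.4144 -0.3532  0.0238] [0.2 0.2] [ 0.4142 -0.3536  0.022 ] [ 0.4139 -0.3541  0.022 ]
r+ [ 0.4293 -0.2533  0.0276] [0.1 0.1] [ 0.4283 -0.2537  0.022 ] [ 0.4288 -0.2543  0.022 ]
r- [ 0.4068 -0.2564  0.0177] [0.1 0.1] [ 0.4077 -0.2561  0.022 ] [ 0.4074 -0.2556  0.022 ]
[ 0.4127445  -0.17495155  0.022     ] [ 0.42489052 -0.3527959   0.022     ] [ 0.41881751 -0.26387372  0.022     ] 0.17825862920296776 93.90699328663986
```

Emit:
drive_tool:
  steps:
    - [[0.2, 0.5, 0.6], [0, 0, 0], 1]
    - [[0.2, 0.7, 0.7], [0, 0, 0], 1]
    - [[0.2, 0.7, 0.7], [0, 0, 0], 1]
    - [[0.2, 0.7, 0.7], [0, 0, 0], 1]
    - [[0.2, 0.7, 0.7], [0, 0, 0], 1]
    - [[0.2, 0.6, 0.4], [0, 0, 0], 1]
    - [[0.2, 0.5, 0], [0, 0, 0], 1]
    - [[0, 0, 0], [0, 0, 0], 1]
    - [[0, 0, 0], [0, 0, 0], 1]

```text
t: 5.82
tool_pos: [0.5013, -0.1378, 0.3554]
eef_rot: [[-0.03, 1.0, -0.002], [1.0, 0.03, 0.0], [0.0, -0.002, -1.0]]
contact_force: [-0.1, 0.1, -0.1]
gripper_width: 0.0852
grip_force: 0.0
```

```bash
python3 - <<'E'
from h import *
import pickle
s=r.sense();print(s["t"],s["tool_pos"],s["joint_positions"].round(1))
c=cams.get_calibration("wrist");im=cams.capture("wrist")[:,:,::-1];cv2.imwrite("pics/w3.png",im);pickle.dump(c,open("w3.pkl","wb"))
T=cams.get_calibration("top");S=cams.get_calibration("scene")
print("meter",tri([ray(T,145,115),ray(S,338,88)]))
# jig region crop side by side w3 and w1
a=cv2.resize(im[0:270,150:550],(800,540),interpolation=2)
cv2.imwrite("pics/w3c.png",a)
E
```

```text
5.825 [ 0.50134888 -0.13783946  0.35543715] [ 33.   12.9 -27.2 109.2   6.8  59.6   4.7]
meter (array([ 0.67636016, -0.01117017,  0.40155437]), [4.5511930152441575, 4.5511930152443325])
```

View pics/w3c.png

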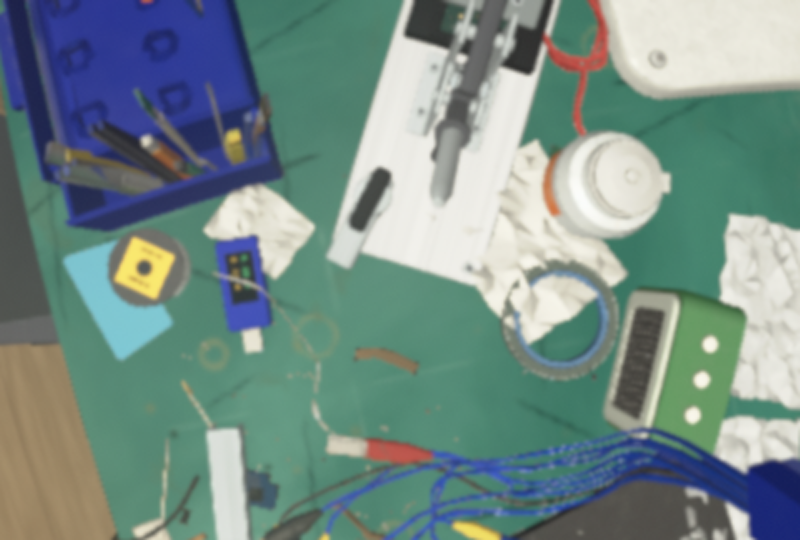

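Crop (2×, offset 150,0): lever tip at (440,203), collar at about (455,130). Fin from (383,172) to (353,228), wing end at about (341,260). Plate corner at (477,286), plate left edge through (405,0)–(355,170).

```bash
python3 - <<'E'
from h import *
import pickle
c3,c1=pickle.load(open("w3.pkl","rb")),pickle.load(open("w1.pkl","rb"));T=cams.get_calibration("top")
f3=lambda u,v:wray(c3,150+u/2,v/2); ft=lambda u,v:ray(T,105+u/2.96,190+v/2.96)
for z,l in[(.012,[(405,0),(380,85),(355,170),(545,60),(477,286),(365,252)]),(.1334,[(440,203)]),(.106,[(383,172),(353,228)]),(.082,[(341,260)])]:
    for p in l: print("w3",p,atz(*f3(*p),z).round(4))
for z,l in[(.012,[(75,225),(375,258),(392,132)]),(.1334,[(306,157)])]:
    for p in l: print("top",p,atz(*ft(*p),z).round(4))
print("tip",tri([f3(440,203),ft(306,157)]))
print("corner+",tri([f3(477,286),ft(392,132)]))
# enlarged w1+w3+top jig crops
I=lambda n,y0,y1,x0,x1,s:cv2.resize(cv2.imread(n)[y0:y1,x0:x1],None,fx=s,fy=s,interpolation=2)
A=I("pics/w3.png",20,150,300,420,4);B=I("pics/w1.png",20,120,60,225,2);Tt=I("pics/top0.png",225,285,165,245,4)
o=np.zeros((560,800,3),np.uint8);o[:520,:480]=A;o[:200,480:800]=B[:,:320];o[210:450,480:800]=Tt;cv2.imwrite("pics/jig.png",o)
E
```

```text
w3 (405, 0) [0.5248 0.1178 0.012 ]
w3 (380, 85) [0.51   0.0555 0.012 ]
w3 (355, 170) [ 0.4957 -0.003   0.012 ]
w3 (545, 60) [0.6188 0.0825 0.012 ]
w3 (477, 286) [ 0.5775 -0.0757  0.012 ]
w3 (365, 252) [ 0.5038 -0.0568  0.012 ]
w3 (440, 203) [ 0.538  -0.0346  0.1334]
w3 (383, 172) [ 0.5108 -0.0168  0.106 ]
w3 (353, 228) [ 0.4962 -0.0471  0.106 ]
w3 (341, 260) [ 0.4899 -0.0638  0.082 ]
top (75, 225) [0.5381 0.1739 0.012 ]
top (375, 258) [ 0.4809 -0.052   0.012 ]
top (392, 132) [ 0.5774 -0.0746  0.012 ]
top (306, 157) [ 0.5366 -0.0328  0.1334]
tip (array([ 0.53726243, -0.03375781,  0.13360655]), [1.177049784481234, 1.1770497844813603])
corner+ (array([ 0.57650356, -0.07549003,  0.01652589]), [0.34191297157578965, 0.341912971575775])
```

View pics/jig.png

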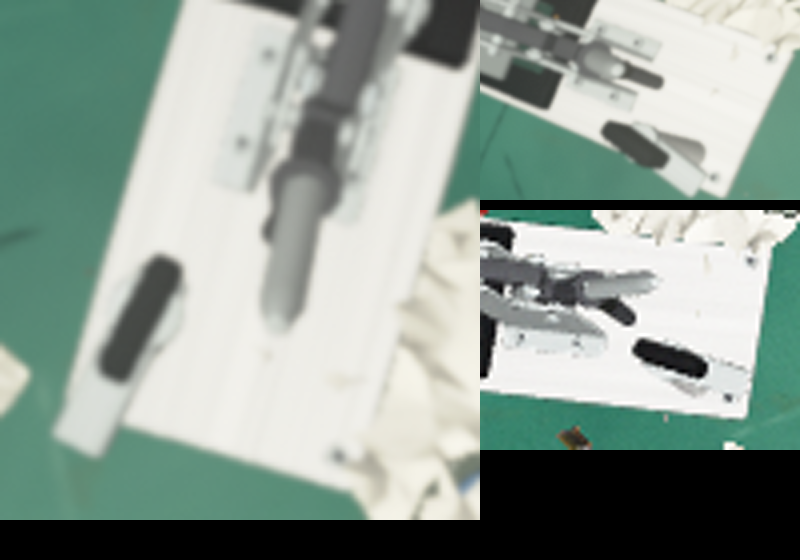

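Checks out: tip at (0.537,−0.034,0.1336), where the model gives 0.1334. Jig yaw is about −13.9°, the pivot at (0.554,0.034), and the catch at about −0.2 rad, within its range. I'll grasp the bar on the sleeve, with the hand pre-tilted 20° away from the jig.

Emit:
drive_tool:
  steps:
    - [[-0.2, -0.5, -0.5], [0, 0, 0.38], 0.2]
    - [[-0.4, -0.9, -0.9], [0.87, 0.06, 0], 0.2]
    - [[-0.4, -0.9, -1], [0.87, 0.06, 0], 0.2]
    - [[-0.4, -0.9, -1], [0.87, 0.06, 0], 0.2]
    - [[-0.4, -0.9, -1], [0.87, 0.06, 0], 0.2]
    - [[-0.4, -0.9, -1], [0, 0, 0], 0.2]
    - [[-0.4, -0.9, -1], [0, 0, 0], 0.2]
    - [[-0.4, -0.9, -1], [0, 0, 0], 0.2]
    - [[-0.16, -0.17, -1], [0, 0, 0], 0.2]
    - [[0, 0, -1], [0, 0, 0], 0.2]
    - [[0, 0, -1], [0, 0, 0], 0.2]
    - [[0, 0, -0.9], [0, 0, 0], 0.2]
    - [[0, 0, -0.5], [0, 0, 0], 0.2]
    - [[0, 0, 0], [0, 0, 0], 0.2]
    - [[0, 0, 0], [0, 0, 0], 0.2]

```text
t: 7.75
tool_pos: [0.4235, -0.3117, 0.0619]
eef_rot: [[-0.065, 0.998, -0.023], [0.938, 0.069, 0.34], [0.341, 0.001, -0.94]]
contact_force: [0.6, 0.8, 1.1]
gripper_width: 0.051
grip_force: 0.0
```

```bash
cat > st.py <<'E'
from h import *
s=r.sense();R=s["eef_rot"];p=s["tool_pos"]
print("t",round(s["t"],2),"p",p.round(4),"x-head",np.degrees(np.arctan2(R[1,0],R[0,0])).round(2),"z",R[:,2].round(3),"x",R[:,0].round(3),"w",round(s["gripper_width"],4),"F",s["contact_force"].round(1),"q",s["joint_positions"].round(0))
E
python3 st.py
```

```text
t 7.75 p [ 0.4235 -0.3117  0.0619] x-head 93.98 z [-0.023  0.34  -0.94 ] x [-0.065  0.938  0.341] w 0.051 F [0.6 0.8 1.1] q [ 55.  42. -22. 114.  -1.  40.  41.]
```

Emit:
drive_tool:
  steps:
    - [[-0.05, 0, -0.8], [0, 0, 0], 0.2]
    - [[0, 0, -0.8], [0, 0, 0], 0.2]
    - [[0, 0, -0.5], [0, 0, 0], 0.2]
    - [[0, 0, -0.08], [0, 0, 0], 0.2]
    - [[0, 0, 0], [0, 0, 0], -1]
    - [[0, 0, 0], [0, 0, 0], -1]
    - [[0, 0, 0], [0, 0, 0], -1]
    - [[0, 0, 0], [0, 0, 0], -1]
  newtons: 80

```text
t: 8.75
tool_pos: [0.4225, -0.3119, 0.0074]
eef_rot: [[-0.065, 0.998, -0.022], [0.938, 0.069, 0.34], [0.341, 0.001, -0.94]]
contact_force: [-0.5, -0.3, 3.9]
gripper_width: 0.0198
grip_force: 79.9
```

```bash
cat > tgt.py <<'E'
from h import *
from scipy.spatial.transform import Rotation as Ro
B0=np.array([.4188,-.2639,.011]);T0=np.array([.4225,-.3119,.0074])
R0=np.array([[-.065,.998,-.022],[.938,.069,.34],[.341,.001,-.94]])
def frame(x): 
    z=np.array([0,0,1.]);y=np.cross(z,x);y/=np.linalg.norm(y);return np.c_[x,y,np.cross(x,y)]
a=np.radians(93.9);F0=frame(np.array([np.cos(a),np.sin(a),0]))
PIV=np.array([.5540,.0344,.068]);YAW=np.radians(-13.9)
jx=np.array([np.cos(YAW),np.sin(YAW),0]);jy=np.array([-np.sin(YAW),np.cos(YAW),0])
rel=F0.T@(T0-B0-.09*F0[:,0]);Rrel=F0.T@R0   # tool w.r.t. mouth
def tcp(q,d,piv=PIV,off=0):
    e=.75-q;u=jy*np.cos(e)-np.array([0,0,1])*np.sin(e);F=frame(u)
    m=piv-u*d+F[:,2]*off
    return m+F@rel,F@Rrel
def delta(q,d,**k):
    s=r.sense();p,R=tcp(q,d,**k);rv=Ro.from_matrix(R@s["eef_rot"].T).as_rotvec()
    return (p-s["tool_pos"]),rv,p
E
cat > g.py <<'E'
import sys;from tgt import *
np.set_printoptions(suppress=True,precision=3)
for a in sys.argv[1:]:
    q,d=map(float,a.split(","));D,rv,p=delta(q,d);print(q,d,"shift/25mm",D/.025,"turn/.1",rv/.1,"tcp",p)
E
python3 g.py 0,.15 0,.04 .75,.04; python3 -c "
from tgt import *
T=cams.get_calibration('top');S=cams.get_calibration('scene')
print(Ro.from_matrix(np.array(T['pose'])[:3,:3]).as_rotvec()[0]*0)"
```

```text
0.0 0.15 shift/25mm [ 3.229  5.565 10.173] turn/.1 [-7.5    0.657 -2.958] tcp [ 0.503 -0.173  0.262]
0.0 0.04 shift/25mm [4.002 8.69  7.174] turn/.1 [-7.5    0.657 -2.958] tcp [ 0.523 -0.095  0.187]
0.75 0.04 shift/25mm [3.567 6.929 2.278] turn/.1 [ 0.     0.001 -3.106] tcp [ 0.512 -0.139  0.064]
-0.0
```

Emit:
drive_tool:
  steps:
    - [[0, 0, 0.4], [0, 0, 0], -1]
    - [[0, 0, 1], [0, 0, 0], -1]
    - [[0, 0, 1], [0, 0, 0], -1]
    - [[0, 0, 1], [0, 0, 0], -1]
    - [[0, 0, 1], [0, 0, 0], -1]
    - [[0, 0, 1], [0, 0, 0], -1]
    - [[0, 0, 1], [0, 0, 0], -1]
    - [[0.323, 0.556, 0.377], [-0.75, 0.066, -0.296], -1]
    - [[0.323, 0.556, 0.377], [-0.75, 0.066, -0.296], -1]
    - [[0.323, 0.556, 0.377], [-0.75, 0.066, -0.296], -1]
    - [[0.323, 0.556, 0.377], [-0.75, 0.066, -0.296], -1]
    - [[0.323, 0.556, 0.377], [-0.75, 0.066, -0.296], -1]
    - [[0.323, 0.556, 0.377], [-0.75, 0.066, -0.296], -1]
    - [[0.323, 0.556, 0.377], [-0.75, 0.066, -0.296], -1]
    - [[0.323, 0.556, 0.377], [-0.75, 0.066, -0.296], -1]
    - [[0.323, 0.556, 0.377], [-0.75, 0.066, -0.296], -1]
    - [[0.323, 0.556, 0.377], [-0.75, 0.066, -0.296], -1]
    - [[0, 0, 0], [0, 0, 0], -1]
    - [[0, 0, 0], [0, 0, 0], -1]

```text
t: 11.12
tool_pos: [0.5012, -0.173, 0.2608]
eef_rot: [[0.22, 0.971, -0.096], [0.894, -0.24, -0.379], [-0.391, -0.003, -0.92]]
contact_force: [-1.2, 0.4, -1.6]
gripper_width: 0.0199
grip_force: 79.3
```

```bash
python3 st.py; python3 g.py 0,.15 0,.09; python3 - <<'E'
from h import *
import pickle
c=cams.get_calibration("wrist");im=cams.capture("wrist")[:,:,::-1];cv2.imwrite("pics/w4.png",im);pickle.dump(c,open("w4.pkl","wb"))
t=cams.capture("top")[:,:,::-1];s=cams.capture("scene")[:,:,::-1];cv2.imwrite("pics/t4.png",t);cv2.imwrite("pics/s4.png",s)
o=np.zeros((600,800,3),np.uint8)
o[:360,:480]=cv2.resize(im,(480,360));o[:360,480:]=cv2.resize(s[120:300,230:390],(320,360));o[360:,:480]=cv2.resize(t[200:320,110:350],(480,240));cv2.imwrite("pics/m4.png",o)
E
```

```text
t 11.12 p [ 0.5012 -0.173   0.2608] x-head 76.17 z [-0.096 -0.379 -0.92 ] x [ 0.22   0.894 -0.391] w 0.0199 F [-1.2  0.4 -1.6] q [  5.  20.  -5. 116.  30.  54. -34.]
0.0 0.15 shift/25mm [0.081 0.012 0.039] turn/.1 [-0.013 -0.03   0.014] tcp [ 0.503 -0.173  0.262]
0.0 0.09 shift/25mm [ 0.503  1.716 -1.597] turn/.1 [-0.013 -0.03   0.014] tcp [ 0.514 -0.13   0.221]
```

View pics/m4.png

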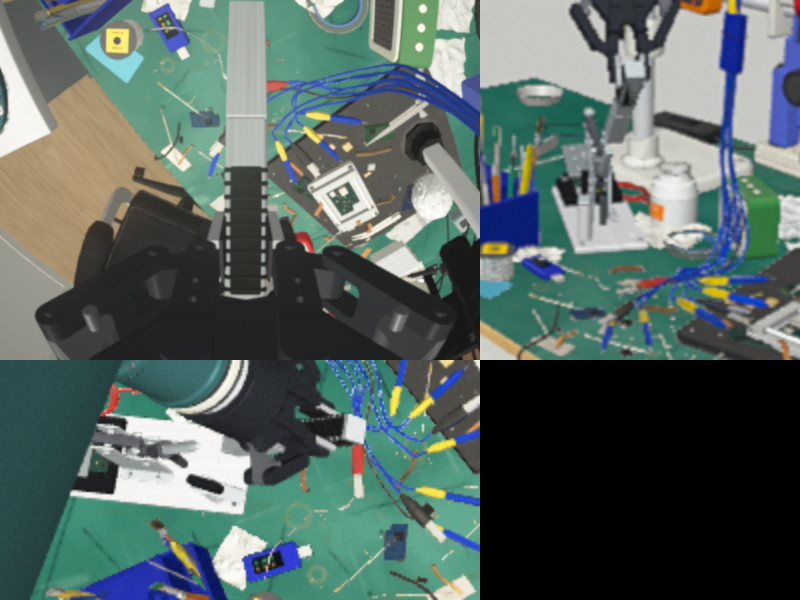

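Wrist image (at 0.75×): the bar is straight in the hand, edges at x 228 and 265 at the top. The ring line is at y≈116 and the sleeve starts at y≈167. In the scene view the lever sits below the bar's mouth. I'll compare these with the model.

```bash
python3 - <<'E'
from tgt import *
import pickle
c=pickle.load(open("w4.pkl","rb"));s=r.sense();R=s["eef_rot"];p=s["tool_pos"]
F=R@Rrel.T;m=p-F@rel
print("mouth",m,"u",F[:,0], "dist to pivot", np.linalg.norm(m-PIV),"perp",(np.eye(3)-np.outer(F[:,0],F[:,0]))@(PIV-m))
print("bar in tool: ",(R.T@F[:,0]).round(3))
for n,d in(("mouth",0),("ring",.08),("sleeve",.11),("slv2",.135)):
    print(n,[np.round(wproj(c,m-F[:,0]*d+F[:,1]*y+F[:,2]*.011),1) for y in(.011,-.011)])
S=cams.get_calibration("scene")
f=lambda P:np.round(proj(S,P),1)
e=F[:,0]
print("scene mouth corners",[f(m+F[:,1]*a+F[:,2]*b) for a in(.011,-.011) for b in(.011,-.011)],"tip",f([.5372,-.0338,.1335]))
im=cv2.imread("pics/w4.png")[0:330,230:430];sc=cv2.imread("pics/s4.png")[135:235,255:325]
o=np.zeros((600,800,3),np.uint8);o[:594,:360]=cv2.resize(im,(360,594),interpolation=2);o[:600,370:790]=cv2.resize(sc,(420,600),interpolation=2);cv2.imwrite("pics/m5.png",o)
E
```

```text
mouth [ 0.52583519 -0.07338599  0.16941578] u [ 0.17708386  0.71047735 -0.68118623] dist to pivot 0.15065269556626407 perp [0.00148711 0.00075253 0.00120497]
bar in tool:  [0.94  0.001 0.341]
mouth [array([306. ,   0.7]), array([352.4,   1. ])]
ring [array([301.3, 155.9]), array([356.5, 156.2])]
sleeve [array([300.1, 230.9]), array([357.2, 231.1])]
slv2 [array([299.8, 295.9]), array([357.2, 296. ])]
scene mouth corners [array([291.4, 183.6]), array([292.4, 191.5]), array([300. , 183.2]), array([301. , 191.1])] tip [293.8 195.5]
```

View pics/m5.png

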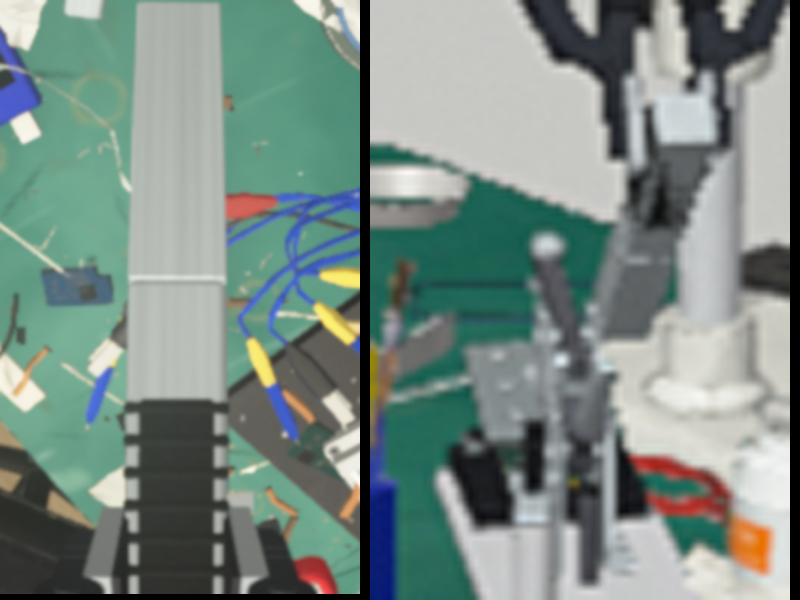

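The wrist crop matches the model: mouth edge at pixels (306–352, 1.6), predicted (306–352, 1), and ring at y≈155, predicted 156. So the bar's pose in the hand is known. Next I'll slide it over the tip.

Emit:
drive_tool:
  steps:
    - [[0.11, 0.25, -0.22], [0, 0, 0], -1]
    - [[0.08, 0.29, -0.27], [0, 0, 0], -1]
    - [[0.08, 0.29, -0.27], [0, 0, 0], -1]
    - [[0.08, 0.29, -0.27], [0, 0, 0], -1]
    - [[0.08, 0.29, -0.28], [0, 0, 0], -1]
    - [[0.08, 0.3, -0.29], [0, 0, 0], -1]
    - [[0, 0, 0], [0, 0, 0], -1]

```text
t: 12.15
tool_pos: [0.5153, -0.1287, 0.2203]
eef_rot: [[0.218, 0.971, -0.095], [0.894, -0.238, -0.379], [-0.39, -0.002, -0.921]]
contact_force: [-0.3, -0.4, -2.3]
gripper_width: 0.0198
grip_force: 79.3
```

```bash
python3 st.py; python3 g.py 0,.09 0,.07 0,.045
```

```text
t 12.15 p [ 0.5153 -0.1287  0.2203] x-head 76.28 z [-0.095 -0.379 -0.921] x [ 0.218  0.894 -0.39 ] w 0.0198 F [-0.3 -0.4 -2.3] q [  1.  24.  -6. 117.  31.  51. -41.]
0.0 0.09 shift/25mm [-0.062 -0.056  0.022] turn/.1 [-0.017 -0.022 -0.008] tcp [ 0.514 -0.13   0.221]
0.0 0.07 shift/25mm [ 0.079  0.512 -0.523] turn/.1 [-0.017 -0.022 -0.008] tcp [ 0.517 -0.116  0.207]
0.0 0.045 shift/25mm [ 0.255  1.223 -1.205] turn/.1 [-0.017 -0.022 -0.008] tcp [ 0.522 -0.098  0.19 ]
```

Emit:
drive_tool:
  steps:
    - [[0.02, 0.17, -0.17], [0, 0, 0], -1]
    - [[0.03, 0.17, -0.17], [0, 0, 0], -1]
    - [[0.03, 0.17, -0.18], [0, 0, 0], -1]
    - [[0, 0, 0], [0, 0, 0], -1]

```text
t: 12.65
tool_pos: [0.5171, -0.1165, 0.2076]
eef_rot: [[0.219, 0.971, -0.095], [0.894, -0.239, -0.379], [-0.39, -0.002, -0.921]]
contact_force: [0.4, 0.1, -1.5]
gripper_width: 0.0202
grip_force: 79.3
```

Emit:
drive_tool:
  steps:
    - [[0.045, 0.18, -0.17], [0, 0, 0], -1]
    - [[0.045, 0.18, -0.17], [0, 0, 0], -1]
    - [[0.045, 0.18, -0.17], [0, 0, 0], -1]
    - [[0.045, 0.18, -0.17], [0, 0, 0], -1]
    - [[0, 0, 0], [0, 0, 0], -1]

```text
t: 13.28
tool_pos: [0.5217, -0.0984, 0.1906]
eef_rot: [[0.219, 0.971, -0.095], [0.894, -0.239, -0.379], [-0.39, -0.002, -0.921]]
contact_force: [-0.6, -0.2, -2.0]
gripper_width: 0.02
grip_force: 79.3
```

```bash
python3 st.py; python3 g.py 0,.041; python3 - <<'E'
from tgt import *
np.set_printoptions(suppress=True,precision=3)
P=[tcp(q,.041) for q in (0,.1,.2,.3,.4,.5,.6,.7,.78,.84)]
for a,b in zip(P,P[1:]): print(((b[0]-a[0])/.025),Ro.from_matrix(b[1]@a[1].T).as_rotvec()/.1,b[0])
E
```

```text
t 13.28 p [ 0.5217 -0.0984  0.1906] x-head 76.23 z [-0.095 -0.379 -0.921] x [ 0.219  0.894 -0.39 ] w 0.02 F [-0.6 -0.2 -2. ] q [ -2.  27.  -6. 118.  32.  50. -46.]
0.0 0.041 shift/25mm [ 0.024  0.122 -0.125] turn/.1 [-0.015 -0.017 -0.001] tcp [ 0.522 -0.095  0.187]
[-0.108 -0.437 -0.557] [ 0.971 -0.24  -0.   ] [ 0.52  -0.106  0.174]
[-0.094 -0.381 -0.599] [ 0.971 -0.24  -0.   ] [ 0.517 -0.116  0.159]
[-0.079 -0.321 -0.635] [ 0.971 -0.24  -0.   ] [ 0.515 -0.124  0.143]
[-0.064 -0.258 -0.665] [ 0.971 -0.24  -0.   ] [ 0.514 -0.13   0.126]
[-0.048 -0.192 -0.689] [ 0.971 -0.24   0.   ] [ 0.513 -0.135  0.109]
[-0.031 -0.124 -0.705] [ 0.971 -0.24  -0.   ] [ 0.512 -0.138  0.091]
[-0.014 -0.056 -0.714] [ 0.971 -0.24  -0.   ] [ 0.511 -0.14   0.073]
[ 0.001  0.006 -0.573] [ 0.777 -0.192 -0.   ] [ 0.511 -0.139  0.059]
[ 0.008  0.033 -0.429] [ 0.582 -0.144 -0.   ] [ 0.512 -0.139  0.048]
```

Emit:
drive_tool:
  steps:
    - [[0.024, 0.1, -0.1], [0, 0, 0], -1]
    - [[-0.054, -0.219, -0.279], [0.485, -0.12, 0], -1]
    - [[-0.054, -0.219, -0.279], [0.485, -0.12, 0], -1]
    - [[-0.047, -0.19, -0.3], [0.485, -0.12, 0], -1]
    - [[-0.047, -0.19, -0.3], [0.485, -0.12, 0], -1]
    - [[-0.04, -0.16, -0.318], [0.485, -0.12, 0], -1]
    - [[-0.04, -0.16, -0.318], [0.485, -0.12, 0], -1]
    - [[0, 0, 0], [0, 0, 0], -1]

```text
t: 14.28
tool_pos: [0.517, -0.124, 0.1447]
eef_rot: [[0.239, 0.971, -0.021], [0.966, -0.24, -0.096], [-0.098, 0.003, -0.995]]
contact_force: [-0.5, 2.6, 6.8]
gripper_width: 0.0198
grip_force: 80.3
```

```bash
python3 st.py; python3 g.py .3,.041
```

```text
t 14.28 p [ 0.517  -0.124   0.1447] x-head 76.08 z [-0.021 -0.096 -0.995] x [ 0.239  0.966 -0.098] w 0.0198 F [-0.5  2.6  6.8] q [ 15.  28. -13. 121.  21.  35. -28.]
0.3 0.041 shift/25mm [-0.067  0.007 -0.082] turn/.1 [-0.036  0.028  0.012] tcp [ 0.515 -0.124  0.143]
```

Upward resistance of about 9 N, so the lever is following. Swing on.

Emit:
drive_tool:
  steps:
    - [[-0.04, -0.129, -0.333], [0.485, -0.12, 0], -1]
    - [[-0.04, -0.129, -0.333], [0.485, -0.12, 0], -1]
    - [[-0.024, -0.096, -0.345], [0.485, -0.12, 0], -1]
    - [[-0.024, -0.096, -0.345], [0.485, -0.12, 0], -1]
    - [[-0.016, -0.062, -0.353], [0.485, -0.12, 0], -1]
    - [[-0.016, -0.062, -0.353], [0.485, -0.12, 0], -1]
    - [[-0.007, -0.028, -0.357], [0.485, -0.12, 0], -1]
    - [[-0.007, -0.028, -0.357], [0.485, -0.12, 0], -1]
    - [[0, 0, 0], [0, 0, 0], -1]

```text
t: 15.4
tool_pos: [0.5099, -0.1431, 0.073]
eef_rot: [[0.233, 0.97, 0.069], [0.927, -0.242, 0.285], [0.293, -0.002, -0.956]]
contact_force: [-0.7, -2.5, -5.3]
gripper_width: 0.0202
grip_force: 79.3
```

```bash
python3 st.py; python3 g.py .7,.041
```

```text
t 15.4 p [ 0.5099 -0.1431  0.073 ] x-head 75.93 z [ 0.069  0.285 -0.956] x [0.233 0.927 0.293] w 0.0202 F [-0.7 -2.5 -5.3] q [ 44.  40. -33. 121.   7.  25.  -3.]
0.7 0.041 shift/25mm [0.058 0.141 0.013] turn/.1 [-0.001 -0.036  0.031] tcp [ 0.511 -0.14   0.073]
```

The force has reversed to −5 N, so the lever is past the dead point. Follow it down to the stop.

Emit:
drive_tool:
  steps:
    - [[0.02, 0.05, -0.18], [0.25, -0.06, 0], -1]
    - [[0.02, 0.05, -0.18], [0.25, -0.06, 0], -1]
    - [[0.0, 0.0, -0.18], [0.1, -0.03, 0], -1]
    - [[0, 0, 0], [0, 0, 0], -1]

```text
t: 15.9
tool_pos: [0.5118, -0.1379, 0.0605]
eef_rot: [[0.224, 0.971, 0.084], [0.908, -0.239, 0.343], [0.353, -0.001, -0.936]]
contact_force: [0.2, -0.6, -1.8]
gripper_width: 0.0203
grip_force: 79.5
```

```bash
python3 st.py; python3 g.py .75,.041
```

```text
t 15.9 p [ 0.5118 -0.1379  0.0605] x-head 76.14 z [ 0.084  0.343 -0.936] x [0.224 0.908 0.353] w 0.0203 F [ 0.2 -0.6 -1.8] q [ 47.  43. -35. 121.   6.  24.  -0.]
0.75 0.041 shift/25mm [-0.019 -0.069  0.155] turn/.1 [-0.133  0.012 -0.002] tcp [ 0.511 -0.14   0.064]
```

Emit:
drive_tool:
  steps:
    - [[0, 0, -0.12], [0.05, -0.01, 0], -1]
    - [[0, 0, -0.12], [0.05, -0.01, 0], -1]
    - [[0, 0, 0], [0, 0, 0], -1]

```text
t: 16.27
tool_pos: [0.5131, -0.1376, 0.0556]
eef_rot: [[0.223, 0.971, 0.088], [0.905, -0.239, 0.352], [0.363, 0.001, -0.932]]
contact_force: [-0.4, 0.6, 5.3]
gripper_width: 0.0201
grip_force: 80.4
```

The lever is against its stop at +7 N. Back to the centred height, then slide the bar off along the stub axis.

Emit:
drive_tool:
  steps:
    - [[-0.05, -0.05, 0.18], [-0.12, 0.02, 0], -1]
    - [[-0.03, -0.05, 0.18], [-0.12, 0.02, 0], -1]
    - [[0, 0, 0], [0, 0, 0], -1]

```text
t: 16.65
tool_pos: [0.5097, -0.1409, 0.0641]
eef_rot: [[0.224, 0.971, 0.082], [0.914, -0.239, 0.328], [0.338, 0.002, -0.941]]
contact_force: [0.1, -0.3, -0.5]
gripper_width: 0.02
grip_force: 79.5
```

```bash
python3 st.py; python3 g.py .75,.041 .75,.14
```

```text
t 16.65 p [ 0.5097 -0.1409  0.0641] x-head 76.23 z [ 0.082  0.328 -0.941] x [0.224 0.914 0.338] w 0.02 F [ 0.1 -0.3 -0.5] q [ 47.  42. -35. 121.   6.  25.  -1.]
0.75 0.041 shift/25mm [0.067 0.051 0.013] turn/.1 [ 0.03  -0.004 -0.009] tcp [ 0.511 -0.14   0.064]
0.75 0.14 shift/25mm [-0.884 -3.793  0.013] turn/.1 [ 0.03  -0.004 -0.009] tcp [ 0.488 -0.236  0.064]
```

Emit:
drive_tool:
  steps:
    - [[0.02, -0.2, 0], [0, 0, 0], -1]
    - [[-0.1, -0.4, 0], [0, 0, 0], -1]
    - [[-0.1, -0.4, 0], [0, 0, 0], -1]
    - [[-0.1, -0.4, 0], [0, 0, 0], -1]
    - [[-0.1, -0.4, 0], [0, 0, 0], -1]
    - [[-0.1, -0.4, 0], [0, 0, 0], -1]
    - [[-0.1, -0.4, 0], [0, 0, 0], -1]
    - [[-0.1, -0.4, 0], [0, 0, 0], -1]
    - [[-0.1, -0.4, 0], [0, 0, 0], -1]
    - [[-0.1, -0.4, 0], [0, 0, 0], -1]
    - [[0, 0, 0], [0, 0, 0], -1]

```text
t: 18.02
tool_pos: [0.4877, -0.2371, 0.0636]
eef_rot: [[0.227, 0.97, 0.083], [0.913, -0.241, 0.328], [0.339, 0.001, -0.941]]
contact_force: [0.8, 0.3, -1.9]
gripper_width: 0.0198
grip_force: 79.6
```

```bash
python3 st.py; python3 - <<'E'
from tgt import *
c=cams.get_calibration("wrist");im=cams.capture("wrist")[:,:,::-1];cv2.imwrite("pics/w6.png",im)
s=r.sense();F=s["eef_rot"]@Rrel.T;m=s["tool_pos"]-F@rel;print("mouth",m,"tip if down",PIV-.096*jy)
# place target: original pose
D=T0+[0,0,0.001]-s["tool_pos"];print("to original place",D/.025,Ro.from_matrix(R0@s["eef_rot"].T).as_rotvec()/.1)
S=cams.get_calibration("scene");T=cams.get_calibration("top")
for q in(0,.75):
    e=.75-q;print(q,proj(T,PIV-.09*(jy*np.cos(e)-np.array([0,0,np.sin(e)]))),proj(S,PIV-.09*(jy*np.cos(e)-np.array([0,0,np.sin(e)]))))
E
```

```text
t 18.02 p [ 0.4877 -0.2371  0.0636] x-head 76.07 z [ 0.083  0.328 -0.941] x [0.227 0.913 0.339] w 0.0198 F [ 0.8  0.3 -1.9] q [ 57.  43. -35. 117.   8.  31.   7.]
mouth [ 0.52074527 -0.10188101  0.06715052] tip if down [ 0.53093811 -0.05878878  0.068     ]
to original place [-2.61468207 -3.03320832 -2.21416026] [ 1.64625824e-02 -2.13978217e-03  3.11255994e+00]
0 (np.float64(207.17605117619905), np.float64(242.91416924562233)) (np.float64(293.48605377652865), np.float64(196.46879832250505))
0.75 (np.float64(225.0002977949631), np.float64(250.06434933846927)) (np.float64(295.097322472458), np.float64(221.49074115652772))
```

The mouth is now 44 mm clear of the stub. I'll put the bar back in its original spot.

Emit:
drive_tool:
  steps:
    - [[-0.2, -0.3, 0], [0, 0, 0.2], -1]
    - [[-0.34, -0.39, 0], [0, 0, 0.415], -1]
    - [[-0.34, -0.39, 0], [0, 0, 0.415], -1]
    - [[-0.34, -0.39, 0], [0, 0, 0.415], -1]
    - [[-0.34, -0.39, 0], [0, 0, 0.415], -1]
    - [[-0.35, -0.39, 0], [0, 0, 0.415], -1]
    - [[-0.35, -0.39, 0], [0, 0, 0.415], -1]
    - [[-0.35, -0.39, -0.3], [0, 0, 0.415], -1]
    - [[0, 0, -0.7], [0, 0, 0], -1]
    - [[0, 0, -0.7], [0, 0, 0], -1]
    - [[0, 0, -0.3], [0, 0, 0], -1]
    - [[0, 0, 0], [0, 0, 0], -1]

```text
t: 19.58
tool_pos: [0.4226, -0.3105, 0.013]
eef_rot: [[-0.066, 0.998, -0.023], [0.938, 0.07, 0.34], [0.341, 0.0, -0.94]]
contact_force: [0.3, -0.1, -2.3]
gripper_width: 0.02
grip_force: 79.5
```

```bash
python3 st.py; python3 - <<'E'
from tgt import *
s=r.sense();print((T0-s["tool_pos"])/.025)
E
```

```text
t 19.57 p [ 0.4226 -0.3105  0.013 ] x-head 94.01 z [-0.023  0.34  -0.94 ] x [-0.066  0.938  0.341] w 0.02 F [ 0.3 -0.1 -2.3] q [ 64.  49. -36. 114.  18.  37.  24.]
[-0.00308027 -0.05540807 -0.2252225 ]
```

Emit:
drive_tool:
  steps:
    - [[0, -0.05, -0.12], [0, 0, 0], -1]
    - [[0, 0, -0.09], [0, 0, 0], -1]
    - [[0, 0, 0], [0, 0, 0], -1]
    - [[0, 0, 0], [0, 0, 0], 0.2]
    - [[0, 0, 0], [0, 0, 0], 0.2]
    - [[0, 0, 0], [0, 0, 0], 0.2]
    - [[0, 0, 0.3], [0, 0, 0], 0.2]
    - [[0, 0, 0.6], [0, 0, 0], 0.2]
    - [[0, 0, 1], [0, 0, 0], 0.2]
    - [[0, 0, 1], [0, 0, 0], 0.2]
    - [[0.3, 0.6, 1], [-0.87, -0.06, -0.52], 0.2]
    - [[0.4, 0.8, 1], [-0.87, -0.06, -0.52], 0.2]
    - [[0.4, 0.8, 1], [-0.87, -0.06, -0.52], 0.2]
    - [[0.4, 0.8, 1], [-0.87, -0.06, -0.52], 0.2]
    - [[0.4, 0.8, 1], [0, 0, -0.52], 0.2]
    - [[0.4, 0.8, 1], [0, 0, -0.52], 0.2]
    - [[0.4, 0.8, 1], [0, 0, -0.52], 0.2]
    - [[0.4, 0.8, 1], [0, 0, -0.52], 0.2]
    - [[0.2, 0.4, 0.5], [0, 0, -0.52], 0.2]
    - [[0, 0, 0], [0, 0, -0.5], 0.2]

```text
t: 22.08
tool_pos: [0.5063, -0.1457, 0.2961]
eef_rot: [[0.429, 0.903, 0.037], [0.903, -0.428, -0.017], [0.001, 0.041, -0.999]]
contact_force: [0.0, -0.2, -0.5]
gripper_width: 0.0514
grip_force: 0.0
```

```bash
cat > look.py <<'E'
import sys;from tgt import *
c=cams.get_calibration("wrist");im=np.ascontiguousarray(cams.capture("wrist")[:,:,::-1]);cv2.imwrite(f"pics/{sys.argv[1]}.png",im)
g=im.max(2)
def blob(P,mask,rad,z):
    u,v=wproj(c,P);m=mask.astype(np.uint8).copy();k=np.zeros_like(m);cv2.circle(k,(int(u),int(v)),rad,1,-1);m&=k
    n,l,st,ce=cv2.connectedComponentsWithStats(m)
    for i in np.argsort(-st[1:,4])[:2]+1:
        pts=np.argwhere(l==i)[:,::-1].astype(np.float32);rc=cv2.minAreaRect(pts);b=np.array([atz(*wray(c,*q),z) for q in cv2.boxPoints(rc)])
        e=[b[1]-b[0],b[2]-b[1]];e=e[int(np.argmax([np.linalg.norm(x) for x in e]))]
        print("pred",np.round((u,v)),"blob",st[i,4],np.round(rc[0]),"ctr",b.mean(0).round(4),"size",np.round([np.linalg.norm(b[1]-b[0]),np.linalg.norm(b[2]-b[1])],4),"head",np.degrees(np.arctan2(e[1],e[0])).round(1))
fin=[.504,-.031,.106]
print("fin");blob(fin,g<75,45,.106)
print("bar sleeve/bare");blob(B0+.045*F0[:,0]+[0,0,.011],im.min(2)>150,60,.022)
print("stub profile at tip down/up:")
for q in(.75,0):
    e=.75-q;d=jy*np.cos(e)-np.array([0,0,np.sin(e)])
    for t in(.06,.075,.09):
        P=PIV-t*d;print(q,t,[int(g[int(v),int(u)]) if 0<=v<480 and 0<=u<640 else None for u,v in[wproj(c,P+jx*x) for x in(-.016,-.012,-.006,-.003,0,.003,.006,.012,.016)]])
E
python3 st.py; python3 look.py w7
```

```text
t 22.07 p [ 0.5063 -0.1457  0.2961] x-head 64.61 z [ 0.037 -0.017 -0.999] x [0.429 0.903 0.001] w 0.0514 F [ 0.  -0.2 -0.5] q [ 35.  16. -30. 114.  11.  50. -26.]
fin
pred [261.  98.] blob 111 [262. 100.] ctr [ 0.5042 -0.0329  0.106 ] size [0.008  0.0282] head -113.6
pred [261.  98.] blob 1 [258.  99.] ctr [ 0.5012 -0.0308  0.106 ] size [0. 0.] head 0.0
bar sleeve/bare
pred [277. 282.] blob 1613 [281. 287.] ctr [ 0.4175 -0.228   0.022 ] size [0.038  0.1071] head -77.0
pred [277. 282.] blob 158 [272. 335.] ctr [ 0.3754 -0.281   0.022 ] size [0.0229 0.015 ] head 38.0
stub profile at tip down/up:
0.75 0.06 [237, 236, 222, 214, 221, 189, 188, 237, 238]
0.75 0.075 [237, 236, 222, 218, 220, 188, 183, 236, 239]
0.75 0.09 [238, 236, 231, 216, 221, 179, 223, 237, 240]
0 0.06 [236, 234, 115, 114, 117, 111, 103, 234, 236]
0 0.075 [236, 236, 237, 200, 221, 190, 192, 236, 237]
0 0.09 [236, 237, 238, 204, 222, 191, 189, 237, 238]
```

The stub now reads at its lowered place, 12 mm wide with a tapered end. The fin is at (0.504,−0.032), heading −115°. Go over it.

Emit:
drive_tool:
  steps:
    - [[0, 0.4, -0.4], [0.17, 0.37, 0], 0.2]
    - [[-0.01, 0.65, -0.9], [0, 0, 0], 0.2]
    - [[-0.01, 0.65, -0.9], [0, 0, 0], 0.2]
    - [[-0.01, 0.65, -0.9], [0, 0, 0], 0.2]
    - [[-0.01, 0.65, -0.9], [0, 0, 0], 0.2]
    - [[-0.01, 0.65, -0.9], [0, 0, 0], 0.2]
    - [[-0.02, 0.6, -0.9], [0, 0, 0], 0.2]
    - [[-0.02, 0.3, -0.6], [0, 0, 0], 0.2]
    - [[0, 0, 0], [0, 0, 0], 0.2]

```text
t: 23.25
tool_pos: [0.502, -0.0333, 0.1324]
eef_rot: [[0.429, 0.904, -0.007], [0.904, -0.429, 0.001], [-0.002, -0.007, -1.0]]
contact_force: [0.3, -0.0, -0.7]
gripper_width: 0.0512
grip_force: 0.0
```

```bash
python3 st.py; python3 look.py w8|head -3
```

```text
t 23.25 p [ 0.502  -0.0333  0.1324] x-head 64.63 z [-0.007  0.001 -1.   ] x [ 0.429  0.904 -0.002] w 0.0512 F [ 0.3 -0.  -0.7] q [ 17.  29. -25. 124.  22.  32. -49.]
fin
pred [330. 270.] blob 779 [330. 260.] ctr [ 0.5056 -0.0271  0.106 ] size [0.008  0.0374] head -114.9
bar sleeve/bare
```

Emit:
drive_tool:
  steps:
    - [[0.06, 0.1, -0.7], [0, 0, 0], 0.2]
    - [[0.06, 0.1, -0.7], [0, 0, 0], 0.2]
    - [[0, 0, -0.42], [0, 0, 0], 0.2]
    - [[0, 0, 0], [0, 0, 0], -1]
    - [[0, 0, 0], [0, 0, 0], -1]
    - [[0, 0, 0], [0, 0, 0], -1]
    - [[0, 0, 0], [0, 0, 0], -1]
  newtons: 35

```text
t: 24.18
tool_pos: [0.5053, -0.0286, 0.0884]
eef_rot: [[0.43, 0.903, -0.004], [0.903, -0.43, 0.001], [-0.001, -0.004, -1.0]]
contact_force: [-2.4, 1.2, 2.8]
gripper_width: 0.0089
grip_force: 37.0
```

Fin gripped. Turn it counter-clockwise by 101° while following its 4 mm arc.

Emit:
drive_tool:
  steps:
    - [[0.015, -0.005, 0], [0, 0, 0.5], -1]
    - [[0.016, -0.004, 0], [0, 0, 0.98], -1]
    - [[0.016, -0.002, 0], [0, 0, 0.98], -1]
    - [[0.016, 0, 0], [0, 0, 0.98], -1]
    - [[0.016, 0, 0], [0, 0, 0.98], -1]
    - [[0.015, 0.002, 0], [0, 0, 0.98], -1]
    - [[0.015, 0.005, 0], [0, 0, 0.98], -1]
    - [[0.014, 0.006, 0], [0, 0, 0.98], -1]
    - [[0.014, 0.007, 0], [0, 0, 0.98], -1]
    - [[0.013, 0.008, 0], [0, 0, 0.98], -1]
    - [[0.012, 0.009, 0], [0, 0, 0.98], -1]
    - [[0.011, 0.011, 0], [0, 0, 0.98], -1]
    - [[0.01, 0.012, 0], [0, 0, 0.98], -1]
    - [[0.009, 0.013, 0], [0, 0, 0.98], -1]
    - [[0.008, 0.014, 0], [0, 0, 0.98], -1]
    - [[0.006, 0.014, 0], [0, 0, 0.98], -1]
    - [[0.005, 0.015, 0], [0, 0, 0.98], -1]
    - [[0.004, 0.015, 0], [0, 0, 0.98], -1]
    - [[0.003, 0.008, 0], [0, 0, 0.5], -1]
    - [[0, 0, 0], [0, 0, 0], -1]

```text
t: 26.68
tool_pos: [0.5108, -0.0259, 0.0883]
eef_rot: [[-0.969, 0.246, -0.001], [0.246, 0.969, -0.004], [-0.0, -0.004, -1.0]]
contact_force: [-3.3, 1.6, 6.2]
gripper_width: 0.0093
grip_force: 37.4
```

```bash
python3 st.py; python3 -c "
from h import *
print(r.sense()['moment'].round(3))"
```

```text
t 26.68 p [ 0.5108 -0.0259  0.0883] x-head 165.76 z [-0.001 -0.004 -1.   ] x [-0.969  0.246 -0.   ] w 0.0093 F [-3.3  1.6  6.2] q [ 31.  40. -47. 124.  50.  38.  24.]
[ 0.19   0.805 -0.013]
```

Emit:
drive_tool:
  steps:
    - [[0, 0, 0], [0, 0, 0.15], -1]
    - [[0, 0, 0], [0, 0, 0.15], -1]
    - [[0, 0, 0], [0, 0, 0], -1]

```text
t: 27.05
tool_pos: [0.5108, -0.026, 0.0883]
eef_rot: [[-0.975, 0.221, -0.001], [0.221, 0.975, -0.004], [0.0, -0.004, -1.0]]
contact_force: [-3.9, 1.0, 5.0]
gripper_width: 0.0091
grip_force: 39.4
```

```bash
python3 st.py; python3 -c "
from h import *
print(r.sense()['moment'].round(3))"
```

```text
t 27.05 p [ 0.5108 -0.026   0.0883] x-head 167.23 z [-0.001 -0.004 -1.   ] x [-0.975  0.221  0.   ] w 0.0091 F [-3.9  1.   5. ] q [ 32.  40. -48. 124.  50.  38.  26.]
[ 0.354  0.823 -0.642]
```

Moment is −0.64 N m: the catch is on its stop. Release and retreat upward.

Emit:
drive_tool:
  steps:
    - [[0, 0, 0], [0, 0, 0], -0.3]
    - [[0, 0, 0], [0, 0, 0], -0.3]
    - [[0, 0, 0], [0, 0, 0], -0.3]
    - [[0, 0, 0.4], [0, 0, 0], -0.3]
    - [[0, 0, 0.8], [0, 0, 0], -0.3]
    - [[0, 0, 1], [0, 0, 0], -0.3]
    - [[0, 0, 1], [0, 0, 0], -0.3]
    - [[0, -0.3, 1], [0, 0, -0.7], -0.3]
    - [[0, -0.6, 1], [0, 0, -1], -0.3]
    - [[0, -0.8, 1], [0, 0, -1], -0.3]
    - [[0, -0.8, 1], [0, 0, -1], -0.3]
    - [[0, -0.8, 0.5], [0, 0, -1], -0.3]
    - [[0, -0.8, 0], [0, 0, -1], -0.3]
    - [[0, -0.5, 0], [0, 0, -1], -0.3]
    - [[0, 0, 0], [0, 0, -1], -0.3]
    - [[0, 0, 0], [0, 0, -1], -0.3]
    - [[0, 0, 0], [0, 0, -1], -0.3]
    - [[0, 0, 0], [0, 0, 0], -0.3]

```text
t: 29.3
tool_pos: [0.5111, -0.1409, 0.2804]
eef_rot: [[-0.373, 0.928, -0.004], [0.928, 0.373, -0.003], [-0.001, -0.004, -1.0]]
contact_force: [0.0, -0.1, -0.0]
gripper_width: 0.0297
grip_force: 0.0
```

```bash
python3 st.py; sed -i 's/fin=\[.*/fin=[.5099,-.0267,.106]/' look.py; python3 look.py w9; python3 - <<'E'
from tgt import *
c=cams.get_calibration("wrist");im=cv2.imread("pics/w9.png");g=im.max(2)
# wing across stub: sample along jx from axis at z=.082
A=np.array([.5061,-.0259,.082])
for t in(.020,.026,.032,.038,.041,.046): print(t,[int(g[int(v),int(u)]) for u,v in[wproj(c,A+jx*t+jy*y) for y in(-.016,-.011,-.006,0,.006,.011,.016)]])
# red meter, spool, tester, tape moved? compare top views
t=cams.capture("top")[:,:,::-1];cv2.imwrite("pics/t9.png",t);a=cv2.imread("pics/top0.png")
d=cv2.absdiff(a,np.ascontiguousarray(t)).max(2)
for n,(u,v),w in[("tester",(248,299),14),("spool",(241,327),10),("tape",(242,210),16),("disp",(200,205),16),("red",(445,245),24),("bar",(328,291),42)]:
    k=d[v-w:v+w,u-w:u+w];print(n,k.mean().round(1),(k>40).mean().round(3))
E
```

```text
t 29.3 p [ 0.5111 -0.1409  0.2804] x-head 111.88 z [-0.004 -0.003 -1.   ] x [-0.373  0.928 -0.001] w 0.0297 F [ 0.  -0.1 -0. ] q [ 48.  22. -48. 113.  21.  54.  10.]
fin
pred [379.  92.] blob 411 [377.  94.] ctr [ 0.5093 -0.0291  0.106 ] size [0.0097 0.0325] head -14.8
bar sleeve/bare
pred [227. 231.] blob 1778 [226. 237.] ctr [ 0.4163 -0.2284  0.022 ] size [0.1085 0.0372] head 102.1
pred [227. 231.] blob 432 [180. 254.] ctr [ 0.3678 -0.2689  0.022 ] size [0.0226 0.0388] head -68.8
stub profile at tip down/up:
0.75 0.06 [104, 103, 197, 198, 207, 178, 171, 232, 236]
0.75 0.075 [216, 214, 219, 219, 219, 219, 218, 200, 237]
0.75 0.09 [236, 237, 234, 211, 222, 190, 210, 238, 238]
0 0.06 [237, 158, 103, 98, 90, 87, 226, 234, 236]
0 0.075 [238, 211, 222, 200, 185, 236, 235, 235, 238]
0 0.09 [237, 230, 222, 174, 233, 237, 236, 237, 236]
0.02 [238, 235, 191, 62, 63, 236, 237]
0.026 [208, 199, 220, 220, 179, 198, 196]
0.032 [202, 208, 219, 221, 183, 213, 215]
0.038 [233, 225, 219, 221, 190, 230, 229]
0.041 [238, 237, 205, 216, 190, 237, 237]
0.046 [238, 238, 237, 237, 236, 236, 236]
tester 82.3 0.876
spool 124.4 0.958
tape 104.3 0.783
disp 157.6 0.953
red 8.9 0.0
bar 17.5 0.108
```

The wing lies across the stub: a flat strip 16 mm wide ending at 43 mm, heading −14.8°. I'll back off so the top view can confirm nothing else moved.

Emit:
drive_tool:
  steps:
    - [[-0.3, -0.5, 0], [0, 0, 0], 0]
    - [[-0.5, -1, 0], [0, 0, 0], 0]
    - [[-0.5, -1, 0], [0, 0, 0], 0]
    - [[-0.5, -1, 0], [0, 0, 0], 0]
    - [[-0.5, -1, 0], [0, 0, 0], 0]
    - [[-0.5, -1, 0], [0, 0, 0], 0]
    - [[-0.5, -1, 0], [0, 0, 0], 0]
    - [[-0.5, -1, 0], [0, 0, 0], 0]
    - [[-0.5, -1, 0], [0, 0, 0], 0]
    - [[-0.5, -1, 0], [0, 0, 0], 0]
    - [[-0.5, -1, 0], [0, 0, 0], 0]
    - [[-0.5, -1, 0], [0, 0, 0], 0]
    - [[-0.5, -1, 0], [0, 0, 0], 0]
    - [[-0.5, -1, 0], [0, 0, 0], 0]
    - [[-0.5, -1, 0], [0, 0, 0], 0]
    - [[-0.5, -1, 0], [0, 0, 0], 0]
    - [[-0.5, -1, 0], [0, 0, 0], 0]
    - [[-0.5, -1, 0], [0, 0, 0], 0]
    - [[0, 0, 0], [0, 0, 0], 0]

```text
t: 31.78
tool_pos: [0.2876, -0.5811, 0.2797]
eef_rot: [[-0.367, 0.93, -0.005], [0.93, 0.367, -0.002], [-0.0, -0.005, -1.0]]
contact_force: [0.0, 1.1, 0.2]
gripper_width: 0.043
grip_force: 0.0
```

```bash
python3 st.py; python3 - <<'E'
from tgt import *
t=np.ascontiguousarray(cams.capture("top")[:,:,::-1]);cv2.imwrite("pics/t10.png",t);a=cv2.imread("pics/top0.png")
d=cv2.absdiff(a,t).max(2)
for n,(u,v),w in[("tester",(248,299),14),("spool",(241,327),10),("tape",(242,210),16),("disp",(200,205),16),("red",(445,245),24),("bar",(328,291),42),("jig tip",(215,245),25)]:
    k=d[v-w:v+w,u-w:u+w];print(n,k.mean().round(1),(k>40).mean().round(3))
m=((d>40)[150:330,100:480]).astype(np.uint8);n,l,st,ce=cv2.connectedComponentsWithStats(m)
for i in np.argsort(-st[1:,4])[:8]+1: print(st[i,4],(ce[i]+[100,150]).round(),st[i,2:4])
E
```

```text
t 31.77 p [ 0.2876 -0.5811  0.2797] x-head 111.52 z [-0.005 -0.002 -1.   ] x [-0.367  0.93  -0.   ] w 0.043 F [0.  1.1 0.2] q [ 88.  31. -42.  99.  24.  60.  59.]
tester 2.9 0.0
spool 2.6 0.0
tape 2.3 0.0
disp 1.8 0.0
red 2.4 0.0
bar 5.6 0.031
jig tip 19.4 0.134
331 [124. 238.] [43 33]
192 [212. 260.] [24 22]
177 [190. 243.] [37 15]
96 [157. 253.] [14 15]
68 [138. 241.] [21 12]
62 [362. 285.] [16 14]
56 [342. 291.] [22 12]
16 [222. 248.] [10  3]
```

Nothing else moved; only the jig and a roughly 1 mm shift of the bar show up. Handing in.

```bash
python3 -c "
from station import r
print(r.close_job())"
```

```text
the job is handed in; nothing more can be done
None
```

The job is handed in at about 32 s: the clamp is shut past the dead point, the catch is turned against its stop square across the stub, the bar lies flat on the bench clear of the jig, and the top view shows none of the other items moved.

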